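# Air the sample drying box

### The arm

A 7-joint arm with a two-finger parallel gripper is mounted at the origin on the work surface; the furniture and walls round the work are solid. World frame = base frame: x ahead of the robot, y to its left, z up, the work surface at z = 0. Lengths are in m, angles in rad, forces in N, time in s.
With the tool pointing down it reaches from about 0.425 to 0.925 m from the base axis. Payload 6.8 kg.
Tool frame: the origin (TCP) lies at the very end of the fingers, on their centre line; the grasp point (between the pads) lies 19 mm behind it; z points along the fingers, y is the line along which they close (so a half turn about z gives the same grasp; the last joint's range is limited). The gripper opens to 85 mm and grips with 20 to 120 N. Pads are 22 mm wide; open, the fingers measure 114 mm over their backs; the gripper's body (76 mm by 85 mm) begins 54 mm behind the grasp point. The pads swing forward as they close: fully open they stand 13 mm farther back than shut.
Start: joints at [-1.444, 0.477, 0.022, 1.555, -0.011, 1.109, -0.083], TCP at [0.157, 0.656, 0.231] pointing down, gripper open.
Joint ranges: [-2.96, 2.96], [-0.34, 2.1], [-1.41, 1.46], [0.24, 2.44], [-1.37, 4.51], [0.17, 1.92], [-2.96, 2.96]. Speed limits (rad/s): [2.39, 2.39, 3.14, 3.14, 3.14, 3.14, 3.14].

### API

Orientations are given as a unit quaternion [w, x, y, z].
In Python, from station import bot gives the robot as it stands. The module is installed in compiled form; this text tells all that it offers.
- The arm moves only by the shell command python3 -m jog 'ROWS' [OPENING] [FORCE]. ROWS is JSON, a list of rows, each a list of 4 numbers: the shift along the tool's x, y, z in cm, then the turn about the tool's z in rad. In form: [[x, y, z, spin], ...]. A call has 1 to 20 rows; each row is the pose to reach, as a shift and turn from the pose commanded when the call began, along the tool's axes at that moment; what a row does not reach only later rows make up. A row lasts 1/12 s, in which the tool goes at most 41.7 mm and 7.16 degrees, less where a joint would pass 70% of its speed; a pose out of reach is approached as far as the arm can. A call with a gripper value outside its range is refused whole. OPENING is the closure, from -1 (fully open) to 1 (shut), set as the call begins (- or left out, the last holds). The fingers move at their own pace and stop on an object; FORCE is the grip in N (left out, the last holds). Time passes only in rows, so rows that repeat a pose let the fingers close. It gives the time, the measured TCP pose, the force, the opening and the grip force at its end, in the units of the state.
- bot.get_obs(): the state, without advancing time (a new reading comes with each control period).
- bot.read_camera(name): name is "scene" or "top"; returns a dict with "pixels" (480x640x3 uint8, red, green, blue), "depth" (480x640 float32, m along the optical axis (not along the pixel's ray), 0 where there is no reading), "fovy" (degrees; the focal length in pixels is half the picture's height over the tangent of half this angle, whatever the lens; pixels are square), "cx", "cy" (the principal point, pixels), "distortion" ([k1, k2, p1, p2, k3] as OpenCV has them; the pictures are not rectified), "pose" (4x4, takes a point from camera to world coordinates). Camera axes: x right, y down, z forward; pixel columns grow to the right and rows downward; lengths in m; the calibration is good to about 2 mm. A picture is of the moment at which its call begins.
- bot.hand_in(): hands the job in; it is judged then, once.
The state is a dict: "t": time; "q": joint angles; "joint_vel": joint speeds; "joint_torque": joint torques, N m; "eef_pos": TCP position; "tool_rot": TCP orientation; "contact_force": force on the tool from outside, world axes, zero at the start; "torque": the same for the moment, N m; "gripper_width": opening from 0.0 (shut) to 1.0 (fully open); "grasp_force": force on a finger pad.
Only numpy, scipy, OpenCV 4.12 (cv2) and the standard library are available. Lean on these libraries where they do the work, as an engineer would, in place of code of your own. Each camera call takes 0.05 s, during which the arm holds its last target. There are 200 camera calls.

### The job

Air the drying box: first turn the fan control's knob so that its white pointer stands at the red marker on the scale. Then lift the box's sprung blue lid by its black front bar to about 60 degrees, past its balance point (near 53 degrees), without letting it fly up to its stop, and ease it back to about 45 degrees, just below the balance point. Finish while still holding the bar there, the lid at rest; leave the knob at the marker and do not disturb the things standing around.

Things in the scene. Friction and masses are not known exactly. Their poses are not given: they have to be found in the camera images.
- drying_box: Fixed grey box, 190 deep (x) x 220 wide (y) x 105 mm high, open on top under the lid. Origin: centre of its underside; z up, -x its front, which faces the robot. Beside the lid's left edge (+y, within 120 mm of the box's middle) stands a quadrant, 245 mm high, with white, yellow (hold band, 39 to 50 degrees) and red (from 53 degrees, past the balance point) strips.
- lid_hinge (a point): Middle of the lid's hinge line: 95 mm behind the box's centre (+x of the box), 112 mm above the bench. The lid turns about the box's y axis here.
- drying_lid (a joint): Opening angle of the lid (blue frame, 190 x 212 x 8 mm, clear window, 0.9 kg), rad: 0 shut (level), grows as the front rises, stop at 1.5. Shut at the start. Balance point 0.92 (53 degrees): below it the lid sinks shut, above it the spring drives it up to the stop. The force at the bar is under 3 N and nil at the balance point.
- lid_bar: Black round grip bar, 13 mm thick, 114 mm long, along the box's y axis between two steel arms in front of the lid. Origin: its middle, 240 mm from the hinge line in the lid's plane (at lid angle a: 240 cos a before and 240 sin a above the hinge), 50 mm clear of the lid's front edge. It turns freely about its own axis: pinch it from above, fingers closing along the box's x axis.
- fan_control: Fixed grey control box, 100 x 100 mm, 54 mm high, standing left or right of the drying box. Origin: centre of its underside; z up.
- fan_knob (a joint): Angle of the knob, rad, growing as it turns clockwise seen from above; turns either way by more than one turn and stays where it is left (friction 0.03 N m). At 0 its pointer lies along the control box's +x axis.
- knob_grip (a point): Point on the knob's axis at grip height, 82 mm above the bench. The knob's bar grip is 46 mm long, 14 mm wide and from 62 to 94 mm above the bench; its x axis lies along the bar toward the pointer, z up.
- pointer_tip (a point): Tip of the knob's white pointer, 35 mm from the knob's axis, near the scale; turns with the knob.
- red_mark (a point): Inner end of the red marker on the scale, 35 mm from the knob's axis; where the pointer tip must come (its x axis points outward from the knob's axis). It stands 34 to 138 degrees clockwise of where the pointer starts.
- brad_box: Loose small brown carton with a blue label, 56 x 85 x 45 mm; origin under its centre. It stands at one side of the drying box, the fan control at the other.
- glue_bottle: Loose yellow glue bottle, 59 x 58 mm, 206 mm tall, upright; origin under its centre.
- tape_measure: Loose black and red tape measure, 36 x 87 x 64 mm; origin under its centre.

How it is judged:
By the outcome, as a careful person would: the job done as asked, in the order asked, and still so for the second after the job is handed in, while the arm keeps its last pose, push and grip.
It also fails if it takes over 64 s, if anything falls off the work surface, if the arm or the gripper's body presses on something with over 40 N, if the wrist force passes 120 N, or if a joint passes its speed limit or range.

## Working session

There is one attempt and no reset: what is moved stays moved. The work goes in short steps, Python scripts to look and compute and a shell command to move; the robot and the scene stay as the last step left them, time stands still between calls to the robot, and variables do not carry over. Pictures are saved under pics/ and viewed, at most 10 in all, crops included, and the job is handed in when it is done.

```bash
mkdir -p pics; cat > h.py <<'E'
import numpy as np, cv2
from station import bot
def cap(n):
    c=bot.read_camera(n); np.savez(f'{n}.npz',**c)
    return c
def load(n): return dict(np.load(f'{n}.npz'))
def KD(c):
    f=240/np.tan(np.radians(float(c['fovy']))/2)
    return np.array([[f,0,float(c['cx'])],[0,f,float(c['cy'])],[0,0,1]]),np.array(c['distortion'],float)
def ray(c,u,v):
    K,D=KD(c); p=cv2.undistortPoints(np.array([[[u,v]]],float),K,D)[0,0]
    return np.array([p[0],p[1],1])
def at_depth(c,u,v):
    d=c['depth'][int(round(v)),int(round(u))]; P=np.array(c['pose'])
    return P[:3,:3]@(ray(c,u,v)*d)+P[:3,3]
def at_z(c,u,v,z):
    P=np.array(c['pose']); r=P[:3,:3]@ray(c,u,v); o=P[:3,3]
    return o+r*(z-o[2])/r[2]
def proj(c,p):
    P=np.array(c['pose']); K,D=KD(c); q=P[:3,:3].T@(np.array(p)-P[:3,3])
    return cv2.projectPoints(q[None],np.zeros(3),np.zeros(3),K,D)[0][0,0]
E
python3 - <<'E'
from h import *
for n in('scene','top'):
    c=cap(n); cv2.imwrite(f'pics/{n}0.png',c['pixels'][:,:,::-1]); print(n,np.round(c['pose'],3).tolist(),c['fovy'])
print(bot.get_obs())
E
```

```text
scene [[0.449, -0.58, 0.68, -0.123], [-0.893, -0.275, 0.355, -0.278], [-0.019, -0.767, -0.642, 0.831], [0.0, 0.0, 0.0, 1.0]] 52.11158947600322
top [[-0.022, -0.996, 0.083, 0.526], [-1.0, 0.023, 0.002, 0.13], [-0.004, -0.083, -0.997, 1.15], [0.0, 0.0, 0.0, 1.0]] 47.15949622367497
{'t': 0.1, 'q': array([-1.44408155,  0.47771705,  0.02229034,  1.55630714, -0.01151856,
        1.10931185, -0.08310171]), 'joint_vel': array([-3.68551147e-05, -2.37913333e-03,  1.19182342e-03, -1.29556005e-03,
        3.43704639e-05, -3.55811112e-04,  4.41423908e-04]), 'joint_torque': array([ 4.53908040e-03, -5.97761965e+01,  1.61380850e+00, -2.81954491e+01,
        1.28335730e-02,  5.00625363e-03, -1.31546358e-06]), 'eef_pos': array([0.15689921, 0.65598041, 0.23044137]), 'tool_rot': array([-5.66191890e-05,  1.17109506e-01,  9.93118679e-01, -8.06403078e-04]), 'contact_force': array([-0.03127035,  0.10433237,  0.66717193]), 'torque': array([ 0.02978594, -0.00326494, -0.07433477]), 'grasp_force': 0.0, 'gripper_width': 0.9972418690185897}
```

View pics/top0.png

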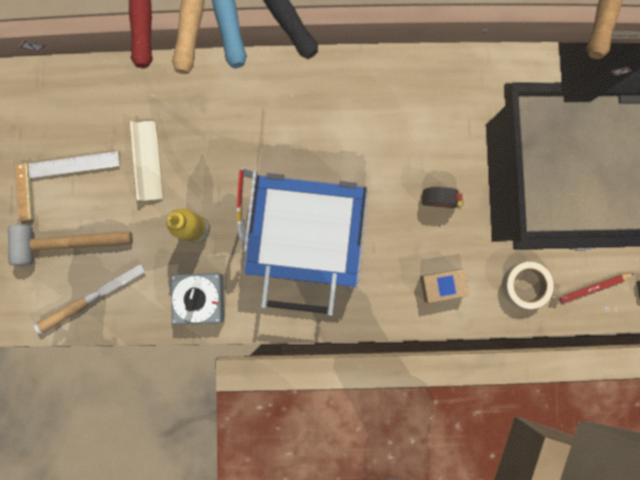

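View pics/scene0.png

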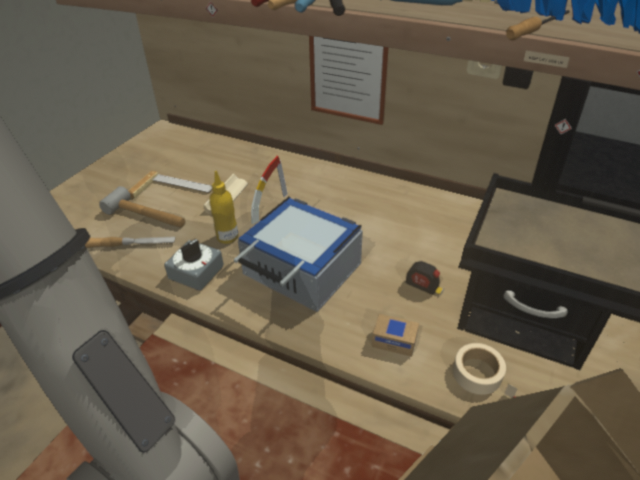

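The top view shows the knob at about (196,299), with the red mark at (215,302), and the lid bar running from (266,305) to (333,310). The glue bottle is at (185,225). I'll enlarge the knob and the bar.

```bash
python3 - <<'E'
from h import *
c=load('top'); im=c['pixels'][:,:,::-1]
a=cv2.resize(im[264:334,162:232],None,fx=8,fy=8,interpolation=cv2.INTER_CUBIC)
cv2.imwrite('pics/k.png',a)
b=cv2.resize(im[165:325,230:380],None,fx=3.75,fy=3.75,interpolation=cv2.INTER_CUBIC); cv2.imwrite('pics/b.png',b)
E
```

```text
(no output)
```

View pics/k.png

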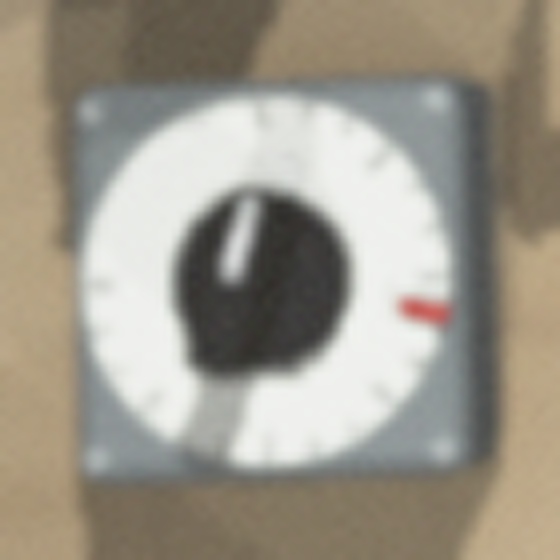

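View pics/b.png

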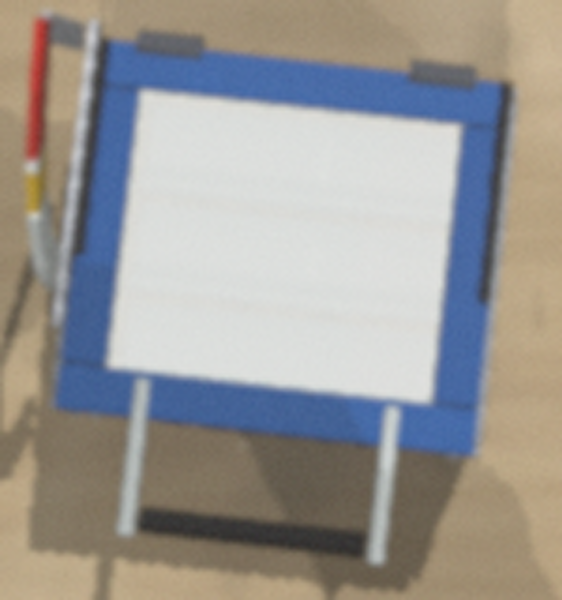

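The knob's pointer line runs from (232,280) to (254,195) in the 8x crop. The red mark's inner end is at (402,306), and the four plate screws locate the centre. In the 3.75x crop the bar's ends are at (140,520) and (365,545).

```bash
cat >> h.py <<'E'
def kp(u,v): return ((u+.5)/8-.5+162,(v+.5)/8-.5+264)
def bp(u,v): return ((u+.5)/3.75-.5+230,(v+.5)/3.75-.5+165)
E
python3 - <<'E'
from h import *
c=load('top'); np.set_printoptions(precision=4,suppress=True)
S=np.array([at_z(c,*kp(*p),.054) for p in[(90,108),(437,97),(447,448),(97,461)]]); C=S.mean(0); print('ctl',C, S.tolist())
yaw=np.arctan2(*(S[1]+S[0]-S[2]-S[3])[[1,0]]); print('ctl yaw',np.degrees(yaw))
for p in[(402,306),(448,315)]:
    r=at_z(c,*kp(*p),.056)-C; print('red',r,np.hypot(*r[:2]),np.degrees(np.arctan2(r[1],r[0])))
for p in[(232,280),(254,195)]:
    r=at_z(c,*kp(*p),.095)-C; print('ptr',r,np.hypot(*r[:2]),np.degrees(np.arctan2(r[1],r[0])))
a,b=[at_z(c,*bp(*p),.115) for p in[(140,520),(365,545)]]; print('bar',a,b,(a+b)/2,np.linalg.norm(a-b),np.degrees(np.arctan2(*(a-b)[[1,0]]))-90)
L=np.array([at_z(c,*bp(*p),.116) for p in[(102,38),(505,82),(475,455),(57,408)]]);print('lid',L,L.mean(0))
d=(L[0]-L[3]+L[1]-L[2]);print(np.degrees(np.arctan2(d[1],d[0])))
print('bottle',at_z(c,178,218,.206),at_depth(c,178,218))
for p in [(254,195),(300,290)]: print(at_depth(c,*kp(*p)))
print(at_depth(c,300,308))
o=bot.get_obs(); from scipy.spatial.transform import Rotation as R
print(R.from_quat(o['tool_rot'][[1,2,3,0]]).as_matrix())
E
```

```text
ctl [0.4992 0.386  0.054 ] [[0.5424059781681925, 0.4304988390495151, 0.05400000000000005], [0.5434227192702521, 0.34295207775511627, 0.05400000000000005], [0.45633851961064187, 0.34131510645540775, 0.05400000000000005], [0.45457543879031387, 0.42916037152254, 0.05400000000000005]]
ctl yaw 0.9745527848671427
red [-0.0075 -0.0342  0.002 ] 0.03498613705239026 -102.31072877695122
red [-0.0099 -0.0457  0.002 ] 0.04671742355954485 -102.23211182936141
ptr [ 0.0007 -0.001   0.041 ] 0.0012633233110887357 -56.182297633057985
ptr [ 0.0209 -0.0065  0.041 ] 0.021937015016039705 -17.287823534374574
bar [0.4888 0.2359 0.115 ] [0.4739 0.1238 0.115 ] [0.4813 0.1799 0.115 ] 0.11310952245498787 -7.527579454059591
lid [[0.733  0.2517 0.116 ]
 [0.7056 0.0474 0.116 ]
 [0.5175 0.0678 0.116 ]
 [0.5455 0.2767 0.116 ]] [0.6254 0.1609 0.116 ]
-6.889246786424017
bottle [0.6424 0.3796 0.206 ] [0.6465 0.3883 0.173 ]
[0.5201 0.38   0.0929]
[0.4962 0.3767 0.0586]
[0.4787 0.1742 0.1146]
[[-0.9726  0.2326 -0.0003]
 [ 0.2326  0.9726 -0.0016]
 [-0.0001 -0.0016 -1.    ]]
```

```bash
cat >> h.py <<'E'
from scipy.spatial.transform import Rotation as R
def rel(target,ydeg=None):
    o=bot.get_obs(); M=R.from_quat(o['tool_rot'][[1,2,3,0]]).as_matrix()
    y=np.degrees(np.arctan2(M[1,1],M[0,1])); s=None if ydeg is None else np.radians((y-ydeg+90)%180-90)
    print('t',o['t'],'pos',np.round(o['eef_pos'],4),'ydir',round(y,2),'shift cm',np.round(M.T@(np.array(target)-o['eef_pos'])*100,2),'spin',s,'q7',o['q'][6], 'F',np.round(o['contact_force'],1),o['gripper_width'],o['grasp_force'])
E
python3 -m jog '[[-4,-1.8,0,0],[-8,-3.7,0,0],[-12,-5.5,0,0],[-16,-7.4,0,0],[-20,-9.2,0,0],[-24,-11.1,0,0],[-28,-13,0,0.04],[-32,-14.8,0,0.04],[-36,-16.7,2,0.04],[-38.5,-17.8,4,0.04],[-39.5,-18.3,7,0.04],[-39.5,-18.3,9,0.04],[-39.5,-18.3,9,0.04]]' -1
python3 -c "
from h import *
rel([.4992,.386,.066],74)"
```

```text
t: 1.18
eef_pos: [0.4975, 0.3819, 0.1358]
tool_rot: [-0.003, 0.139, 0.99, -0.004]
contact_force: [-1.2, -0.6, -0.4]
gripper_width: 0.995
grasp_force: 0.0
t 1.1833 pos [0.4975 0.3819 0.1358] ydir 74.02 shift cm [-0.08  0.51  6.98] spin 0.00031755693715426064 q7 0.6090838706001036 F [-1.2 -0.6 -0.4] 0.9952502344504003 0.0
```

```bash
python3 -m jog '[[0,0,1,0],[0,0,2,0],[0,0,2,0],[0,0,2,0]]'
python3 -c "
from h import *
rel([.4992,.386,.066],74)"
```

```text
t: 1.52
eef_pos: [0.4978, 0.3879, 0.1218]
tool_rot: [-0.0, 0.136, 0.991, 0.0]
contact_force: [-0.5, 0.7, 0.7]
gripper_width: 0.998
grasp_force: 0.0
t 1.5167 pos [0.4978 0.3879 0.1218] ydir 74.37 shift cm [-0.19 -0.15  5.58] spin 0.006490521511517592 q7 0.6117168652665367 F [-0.5  0.7  0.7] 0.9980955231585441 0.0
```

Next I descend, centre, and close on the knob.

```bash
python3 -m jog '[[-0.1,-0.1,1.5,0],[-0.1,-0.1,3,0],[-0.1,-0.1,4.5,0],[-0.1,-0.1,5.4,0],[-0.1,-0.1,5.4,0],[-0.1,-0.1,5.4,0]]' -1
python3 -c "
from h import *
rel([.4992,.386,.066],74)"
python3 -m jog '[[0,0,0,0],[0,0,0,0],[0,0,0,0],[0,0,0,0],[0,0,0,0],[0,0,0,0],[0,0,0,0],[0,0,0,0],[0,0,0,0],[0,0,0,0],[0,0,0,0],[0,0,0,0]]' 1 30
python3 -c "
from h import *
rel([.4992,.386,.066],74)"
```

```text
t: 2.02
eef_pos: [0.4993, 0.3859, 0.0678]
tool_rot: [0.0, 0.137, 0.991, 0.0]
contact_force: [0.7, -0.7, 0.0]
gripper_width: 1.001
grasp_force: 0.0
t 2.0167 pos [0.4993 0.3859 0.0678] ydir 74.29 shift cm [0.01 0.01 0.18] spin 0.005055086872449555 q7 0.6225245520952147 F [ 0.7 -0.7  0. ] 1.0009261775646625 0.0
t: 3.02
eef_pos: [0.4996, 0.386, 0.0677]
tool_rot: [0.0, 0.137, 0.991, 0.001]
contact_force: [0.1, 2.8, 3.8]
gripper_width: 0.157
grasp_force: 34.4
t 3.0167 pos [0.4996 0.386  0.0677] ydir 74.27 shift cm [ 0.03 -0.01  0.17] spin 0.0046596010773913964 q7 0.6226302880778241 F [0.1 2.8 3.8] 0.15662314390481416 34.384167194366455
```

```bash
python3 -m jog '[[0,0,0,0.08],[0,0,0,0.18],[0,0,0,0.28],[0,0,0,0.38],[0,0,0,0.48],[0,0,0,0.58],[0,0,0,0.68],[0,0,0,0.78],[0,0,0,0.88],[0,0,0,0.98],[0,0,0,1.08],[0,0,0,1.18],[0,0,0,1.28],[0,0,0,1.38],[0,0,0,1.46],[0,0,0,1.5],[0,0,0,1.511],[0,0,0,1.511],[0,0,0,1.511],[0,0,0,1.511]]'
python3 -c "
from h import *
rel([.4992,.386,.066],-12.3)"
```

```text
t: 4.68
eef_pos: [0.4968, 0.3844, 0.0676]
tool_rot: [-0.001, 0.779, 0.627, -0.003]
contact_force: [-9.4, -3.1, 15.1]
gripper_width: 0.157
grasp_force: 36.0
t 4.6833 pos [0.4968 0.3844 0.0676] ydir -12.31 shift cm [0.21 0.21 0.16] spin -0.0002361833015405624 q7 -0.6008682420770748 F [-9.4 -3.1 15.1] 0.15673927847531027 36.00539267063141
```

```bash
python3 -m jog '[[0,0,0,0],[0,0,0,0],[0,0,0,0],[0,0,0,0]]'
python3 -c "
from h import *
rel([.4992,.386,.066],-12.3);print(bot.get_obs()['q'])"
python3 -m jog '[[0,0,0,0],[0,0,0,0],[0,0,0,0],[0,0,0,0],[0,0,0,0],[0,0,0,0],[0,0,0,0],[0,0,0,0],[0,0,0,0],[0,0,0,0]]' -1
python3 -m jog '[[0,0,-1,0],[0,0,-2.5,0],[0,0,-5,0],[0,0,-8,0],[0,0,-11,0],[0,0,-14,0],[0,0,-15,0]]'
python3 -m jog '[[-2,0,-2,0],[-6,0,-2,0],[-10,0,-2,0],[-14,0,-2,0],[-14,0,-2,0],[-14,0,-2,0]]'
python3 - <<'E'
from h import *
rel([.4813,.1799,.25],-7.2)
c=cap('top'); cv2.imwrite('pics/k2.png',cv2.resize(c['pixels'][:,:,::-1][264:334,162:302],None,fx=5.6,fy=5.6,interpolation=cv2.INTER_CUBIC))
E
```

```text
t: 5.02
eef_pos: [0.4967, 0.3844, 0.0676]
tool_rot: [-0.001, 0.779, 0.627, -0.003]
contact_force: [-9.4, -2.7, 14.3]
gripper_width: 0.159
grasp_force: 36.0
t 5.0167 pos [0.4967 0.3844 0.0676] ydir -12.31 shift cm [0.21 0.21 0.16] spin -0.00024252540846402833 q7 -0.6008397284905428 F [-9.4 -2.7 14.3] 0.15889175625224686 36.007803082466125
[-1.1235888   0.64878592  0.51343583  1.81868928 -0.43313037  0.79323772
 -0.60083973]
t: 5.85
eef_pos: [0.4993, 0.3854, 0.0673]
tool_rot: [-0.0, 0.779, 0.627, -0.0]
contact_force: [0.7, 0.9, 0.5]
gripper_width: 0.999
grasp_force: 0.0
t: 6.43
eef_pos: [0.5015, 0.3862, 0.2228]
tool_rot: [-0.0, 0.779, 0.627, 0.004]
contact_force: [1.8, 0.2, 0.1]
gripper_width: 1.002
grasp_force: 0.0
t: 6.93
eef_pos: [0.4692, 0.2461, 0.2379]
tool_rot: [-0.001, 0.78, 0.625, 0.0]
contact_force: [-0.2, 0.6, 0.2]
gripper_width: 0.998
grasp_force: 0.0
t 6.9333 pos [0.4692 0.2461 0.2379] ydir -12.57 shift cm [-6.2   2.62 -1.22] spin -0.09368019329318227 q7 -0.6091998100961296 F [-0.2  0.6  0.2] 0.9983200874498626 0.0
```

View pics/k2.png

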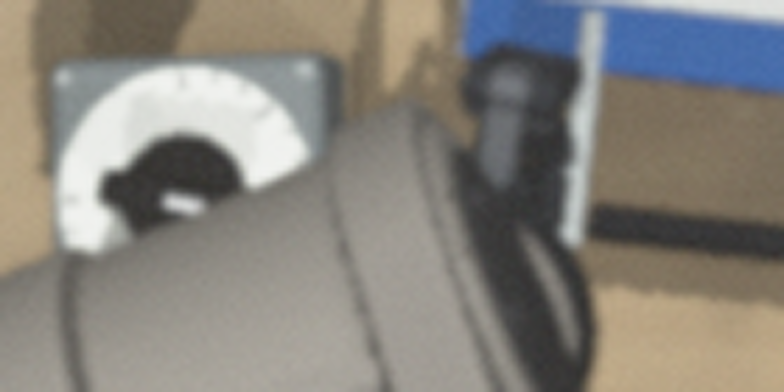

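The arm covers the knob in this view. I'll move to above the bar and look from there.

```bash
python3 -m jog '[[-2,0.9,0,-0.03],[-4,1.8,0,-0.06],[-6.2,2.6,0,-0.09],[-6.2,2.6,0,-0.09],[-6.2,2.6,0,-0.09],[-6.2,2.6,0,-0.09]]'
python3 - <<'E'
from h import *
rel([.4813,.1799,.15],-7.2)
print(bot.get_obs()['q'])
c=cap('top'); a=c['pixels'][:,:,::-1]
s=cap('scene');b=s['pixels'][:,:,::-1]
A=cv2.resize(a[264:334,162:232],(560,560),interpolation=cv2.INTER_CUBIC)
B=cv2.resize(b[200:320,140:400],(800,369),interpolation=cv2.INTER_CUBIC)
cv2.imwrite('pics/k3.png',A);cv2.imwrite('pics/s3.png',B)
E
```

```text
t: 7.48
eef_pos: [0.4818, 0.1842, 0.2373]
tool_rot: [-0.0, 0.749, 0.662, 0.0]
contact_force: [0.2, -0.2, -0.2]
gripper_width: 1.002
grasp_force: 0.0
t 7.4833 pos [0.4818 0.1842 0.2373] ydir -7.08 shift cm [-0.44  0.    8.73] spin 0.0021004280469073874 q7 -0.41390758379457127 F [ 0.2 -0.2 -0.2] 1.001665312638584 0.0
[-1.0767891   0.24015581  0.70152486  1.96061854 -0.18327651  1.00342381
 -0.41390758]
```

View pics/k3.png

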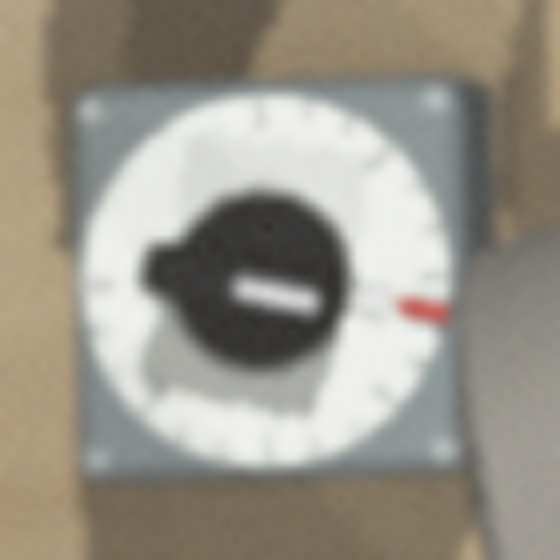

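The pointer line, (233,286) to (318,303), aims straight at the red mark, so the knob is set. Next is the bar. I'll narrow the fingers first because the lid edge is only 50 mm behind it.

```bash
python3 -m jog '[[-0.2,0,0,0],[-0.4,0,0,0],[-0.4,0,2,0],[-0.4,0,4,0],[-0.4,0,6,0],[-0.4,0,7,0],[-0.4,0,7,0],[-0.4,0,7,0]]' -0.1
python3 - <<'E'
from h import *
rel([.4813,.1799,.093],-7.2)
c=cap('top'); a=c['pixels'][:,:,::-1]
s=cap('scene');b=s['pixels'][:,:,::-1]
cv2.imwrite('pics/s4.png',np.vstack([cv2.resize(b[200:320,150:390],(560,280),interpolation=cv2.INTER_CUBIC),cv2.resize(a[250:340,220:400],(560,280),interpolation=cv2.INTER_CUBIC)]))
E
```

```text
t: 8.25
eef_pos: [0.4811, 0.1784, 0.1674]
tool_rot: [0.0, 0.75, 0.662, -0.0]
contact_force: [1.1, -0.2, 0.2]
gripper_width: 0.551
grasp_force: 0.0
t 8.25 pos [0.4811 0.1784 0.1674] ydir -7.17 shift cm [ 0.16 -0.    7.44] spin 0.0005264396383255034 q7 -0.3253344554217443 F [ 1.1 -0.2  0.2] 0.5509845229530773 0.0
```

View pics/s4.png

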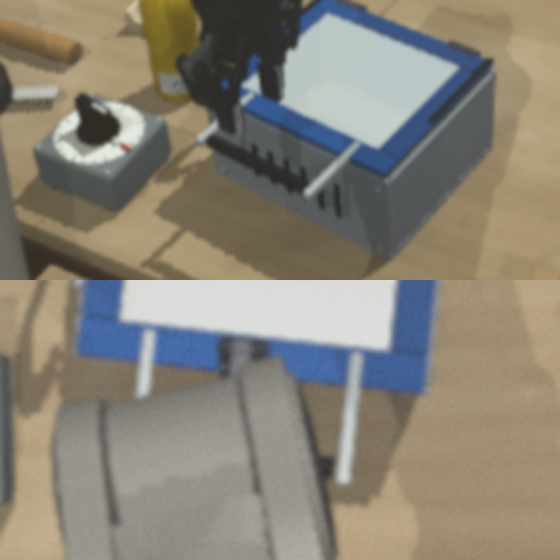

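The gripper is lined up over the bar. Now I descend and close.

```bash
python3 -m jog '[[0.1,0,2,0],[0.1,0,4,0],[0.1,0,5.5,0],[0.1,0,6.7,0],[0.1,0,7.4,0],[0.1,0,7.4,0],[0.1,0,7.4,0]]'
python3 -c "
from h import *
rel([.4813,.1799,.093],-7.2)"
python3 -m jog '[[0,0,0,0],[0,0,0,0],[0,0,0,0],[0,0,0,0],[0,0,0,0],[0,0,0,0],[0,0,0,0],[0,0,0,0]]' 1 40
python3 -c "
from h import *
rel([.4813,.1799,.093],-7.2)"
```

```text
t: 8.93
eef_pos: [0.4817, 0.1796, 0.0938]
tool_rot: [0.0, 0.75, 0.661, 0.0]
contact_force: [0.0, 0.5, 0.5]
gripper_width: 0.548
grasp_force: 0.0
t 8.9333 pos [0.4817 0.1796 0.0938] ydir -7.17 shift cm [ 0.03 -0.04  0.08] spin 0.00047316197631776344 q7 -0.23169805062334567 F [0.  0.5 0.5] 0.5482486864968706 0.0
t: 9.6
eef_pos: [0.4797, 0.18, 0.0934]
tool_rot: [-0.001, 0.75, 0.662, -0.001]
contact_force: [-5.5, 1.4, 4.5]
gripper_width: 0.137
grasp_force: 38.9
t 9.6 pos [0.4797 0.18   0.0934] ydir -7.15 shift cm [0.01 0.16 0.04] spin 0.0009529721535773905 q7 -0.23160861909238523 F [-5.5  1.4  4.5] 0.13651181274432175 38.92484664916992
```

```bash
python3 -m jog '[[0,-0.2,0.0,0],[0,-0.2,-1,0],[0,-0.1,-2.1,0],[0,0,-3.1,0],[0,0.2,-4.2,0],[0,0.4,-5.2,0],[0,0.6,-6.2,0],[0,0.9,-7.2,0],[0,1.25,-8.2,0],[0,1.6,-9.2,0],[0,2.05,-10.1,0],[0,2.5,-11.1,0],[0,3,-12,0],[0,3.5,-12.9,0],[0,4.1,-13.8,0],[0,4.8,-14.6,0],[0,5.4,-15.4,0],[0,5.4,-15.4,0],[0,5.4,-15.4,0]]'
python3 -c "
from h import *
rel([.4797,.18,.0934],-7.2);o=bot.get_obs();print(o['q'],o['torque'])"
```

```text
t: 11.18
eef_pos: [0.5345, 0.1726, 0.2474]
tool_rot: [-0.0, 0.75, 0.661, -0.0]
contact_force: [-2.1, 0.8, 0.3]
gripper_width: 0.137
grasp_force: 39.8
t 11.1833 pos [0.5345 0.1726 0.2474] ydir -7.18 shift cm [ 0.06 -5.51 15.4 ] spin 0.00033603551825989647 q7 -0.3102945135601327 F [-2.1  0.8  0.3] 0.1367786876032711 39.7618567943573
[-0.98115582  0.32440357  0.70295668  1.84700543 -0.23921716  1.057116
 -0.31029451] [ 0.10353869  0.31605959 -0.11664841]
```

```bash
python3 -m jog '[[0,0.35,-0.4,0],[0,0.7,-0.8,0],[0,1.05,-1.15,0],[0,1.4,-1.55,0],[0,1.8,-1.9,0],[0,2.2,-2.25,0],[0,2.55,-2.6,0],[0,2.95,-2.95,0],[0,3.35,-3.3,0],[0,3.75,-3.6,0],[0,4.2,-3.9,0],[0,4.6,-4.2,0],[0,5.05,-4.5,0],[0,5.5,-4.8,0],[0,5.95,-5.1,0],[0,6.4,-5.35,0],[0,6.4,-5.35,0],[0,6.4,-5.35,0],[0,6.4,-5.35,0],[0,6.4,-5.35,0]]'
python3 - <<'E'
from h import *
rel([.4797,.18,.0934],-7.2)
s=cap('scene');b=s['pixels'][:,:,::-1]
cv2.imwrite('pics/s5.png',cv2.resize(b[120:320,140:400],(780,600),interpolation=cv2.INTER_CUBIC))
E
```

```text
t: 12.85
eef_pos: [0.5992, 0.1638, 0.3022]
tool_rot: [0.001, 0.75, 0.661, 0.001]
contact_force: [-4.7, -2.6, 8.1]
gripper_width: 0.135
grasp_force: 40.5
t 12.85 pos [0.5992 0.1638 0.3022] ydir -7.21 shift cm [  0.1  -12.1   20.86] spin -0.0002204321849326675 q7 -0.24616462000336717 F [-4.7 -2.6  8.1] 0.13470261620715868 40.47018885612488
```

View pics/s5.png

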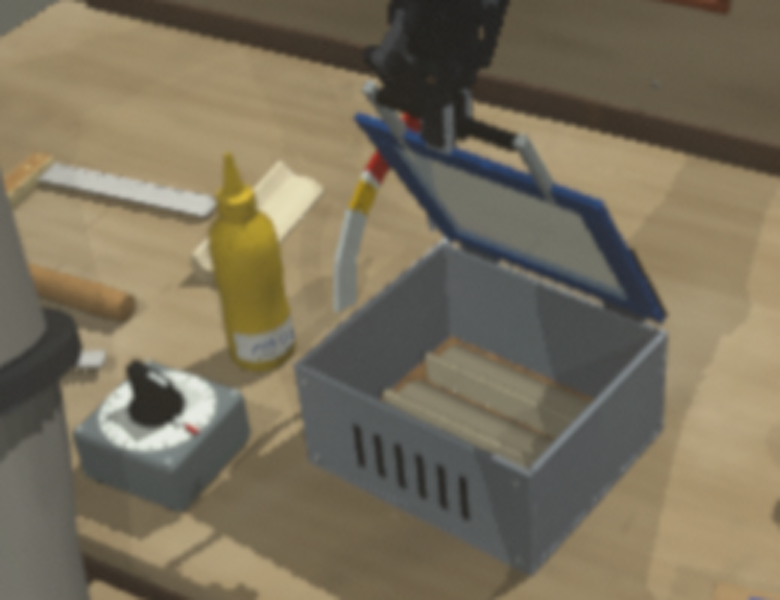

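The lid is at about 60° and still held, with the bottle and knob undisturbed. Now I ease it back to 45°.

```bash
python3 -m jog '[[0,-0.2,0.1,0],[0,-0.5,0.3,0],[0,-0.9,0.55,0],[0,-1.35,0.85,0],[0,-1.75,1.1,0],[0,-2.2,1.45,0],[0,-2.6,1.75,0],[0,-3,2.05,0],[0,-3.4,2.4,0],[0,-3.8,2.75,0],[0,-4.2,3.1,0],[0,-4.6,3.45,0],[0,-4.85,3.7,0],[0,-5,3.85,0],[0,-5,3.85,0],[0,-5,3.85,0],[0,-5,3.85,0],[0,-5,3.85,0],[0,-5,3.85,0],[0,-5,3.85,0]]'
python3 - <<'E'
from h import *
rel([.4797,.18,.0934],-7.2); print(np.abs(bot.get_obs()['joint_vel']).max())
c=cap('top');s=cap('scene');b=s['pixels'][:,:,::-1];a=c['pixels'][:,:,::-1]
cv2.imwrite('pics/s6.png',np.vstack([cv2.resize(b[150:320,140:440],(600,340)),cv2.resize(a[170:330,160:480],(600,260))]))
E
```

```text
t: 14.57
eef_pos: [0.5482, 0.1707, 0.2625]
tool_rot: [-0.001, 0.75, 0.661, -0.001]
contact_force: [-6.4, -1.6, 5.6]
gripper_width: 0.137
grasp_force: 40.3
t 14.5667 pos [0.5482 0.1707 0.2625] ydir -7.18 shift cm [ 0.07 -6.88 16.92] spin 0.00042854501859337804 q7 -0.29776305192018526 F [-6.4 -1.6  5.6] 0.1368911592785304 40.26105523109436
0.00141261692916016
```

View pics/s6.png

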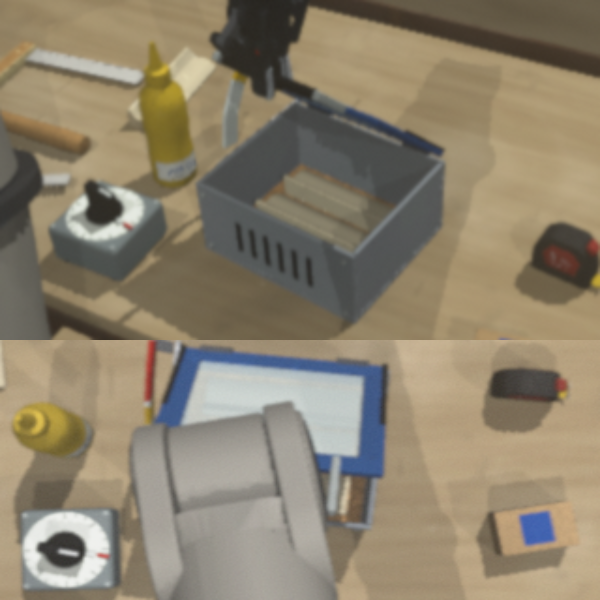

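The lid is at rest at about 45° with the bar held. The pointer stands at the red mark, and the loose things are where they were.

```bash
python3 -c "
from station import bot
print(bot.hand_in())"
```

```text
the job is handed in; nothing more can be done
None
```

The job is handed in: the knob's pointer is at the red marker, the lid went up to about 60° and is now held at rest at about 45° by the bar, and nothing around it was disturbed; it took about 15 s of the 64 s allowed.

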